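# Seat the tube head in the shaker and lock it

### The job

Take the aluminium tube head out of its white parking block, set it in the shaker's round well and shuffle it, without forcing, until its square foot finds the drive socket and the head drops fully home with its flange flat on the deck. Then slide the steel catch all the way over the flange to lock it in, and leave the bottle, the tube rack and the tip box where they are. Never push the head against the shaker with more than 40 N (about 4 kg), and do not drop it in from above the well.

Things in the scene. Friction and masses are not known exactly. Their poses are not given: they have to be found in the camera images.
- head_mid (a point): Centre of the loose tube head, plain aluminium, 0.25-0.4 kg, 81 mm tall; 40.5 mm above its underside, z up. Round flange 84 mm across (underside 6.5 mm below this point, top 5.5 mm above); over it a square stem to grip, 24 x 24 mm, 35 mm high. Stem and foot are square with this point's x and y: every quarter turn is alike. Starts upright in the parking block, flange on the block.
- head_foot (a point): Centre of the head's underside. From it up: a square foot 36 x 36 mm, 10 mm high (lowest 1.5 mm bevelled in to 34.6 mm), then a round pilot 60 mm across, 24 mm high (lowest 3 mm bevelled in by 2 mm), up to the flange's underside.
- stand: The fixed white parking block, 90 x 90 mm, 40 mm high, with a through hole 66 mm across in the middle; origin at the centre of its underside, z up.
- well (a point): Centre of the mouth of the shaker's round well, level with the deck; z up, x and y along the case. 63 mm across (1.5 mm play around the pilot), 24.5 mm deep to the drive plate. Foot out of the socket: the head stands on the plate, flange 9.5 mm over the deck, head_mid 16 mm above this point. Turned into line it falls by its own weight: flange on the deck, head_mid 6.5 mm above this point.
- shaker: The shaker: fixed white case, 180 (x) x 240 (y) mm, 85 mm to the deck (its top); origin centre of underside. In the well a steel plate, not turned by hand, with a square socket 40 mm wide (2 mm play each side of the foot), centred in the well, 11.5 mm deep. Socket angle not measured: 0.15 to 1.42 rad counter-clockwise from above off the case's x axis, never square with it.
- catch_knob (a point): Centre of the round upright black knob (16 mm across, from 20 to 48 mm above the deck) on the steel catch; open, it lies 84 mm from the well's centre along +y of the case. The catch plate, 30 mm wide, 50 long, 6 thick, lies 14 to 20 mm above the deck, its tip 34 mm nearer the well than the knob. It slides to the case's -y, over the flange, only if the head is fully down.
- catch (a joint): Travel of the catch in m: 0 open, 0.022 fully closed over the flange. It needs about 2 N to slide and stays where it is left.
- bottle: A bystander: amber bottle with black cap, 64 mm across, 150 mm tall; origin at the centre of its underside.
- rack: A bystander: orange tube rack, 100 x 170 mm, 55 mm high; origin at the centre of its underside.
- tipbox: A bystander: pipette tip box, blue with a clear lid, 87 x 122 mm, 68 mm high; origin at the centre of its underside.
There are look-alikes about, which are no part of the job. What is shaped like the part that bears head_mid but brown or purple is not meant. Several things have the shape of the stand; the one meant has the colours described above.

How it is judged:
By the outcome, as a careful person would: the job done as asked, in the order asked, and still so for the second after the job is handed in, with the robot touching nothing.
It also fails if it takes over 64 s, if anything falls off the work surface, if the arm or the gripper's body presses on something with over 40 N, if the wrist force passes 120 N, or if a joint passes its speed limit or range.

### The arm

A 6-joint arm with a two-finger parallel gripper is mounted at the origin on the work surface. World frame = base frame: x ahead of the robot, y to its left, z up, the work surface at z = 0. Lengths are in m, angles in rad, forces in N, time in s.
With the tool pointing down it reaches from about 0.375 to 0.975 m from the base axis. Payload 3.8 kg.
Tool frame: the origin (TCP) lies between the finger pads; the fingertips stand 11 mm ahead of it and the grasp point (between the pads) lies 8 mm behind it; z points along the fingers, y is the direction in which the jaws open and shut (so a half turn about z gives the same grasp; the last joint's range is limited). The gripper opens to 88 mm and grips with 3 to 60 N. Pads are 18 mm wide; open, the fingers measure 123 mm over their backs; the gripper's body (75 mm by 187 mm) begins 45 mm behind the grasp point.
Start: joints at [1.296, 0.264, 1.604, -0, 1.274, -0.037], TCP at [0.159, 0.656, 0.25] pointing down, gripper open.
Joint ranges: [-2.63, 2.63], [-0.94, 2.18], [0.31, 2.57], [-1.31, 4.45], [0, 2.66], [-2.55, 2.55]. Speed limits (rad/s): [2.57, 2.57, 3.14, 3.14, 3.14, 3.14].

### API

Orientations are given as a unit quaternion [w, x, y, z].
In Python, from plant import move_pose, move_l, move_joints, let_go, close, sleep, ik, get_state, capture, camera_info, MotionError, close_job, find_in, spot_point gives the robot as it stands. Calls block until the motion is done:
- move_pose(position, orientation): joint-space move of the TCP to a pose.
- move_l(position, attitude=None, v=0.15, stop_force=None): straight line of the TCP; attitude=None keeps the orientation; v is the mean speed in m/s. With stop_force (N) it stops when the force on the tool has changed by that much, and returns True; else False.
- move_joints(angles): joint-space move.
- let_go() and close(): open the fingers fully, or close them until they stop; the grip force is fixed at half the most.
- sleep(seconds).
- ik(position, orientation): joint angles nearest the present ones, or None.
- get_state(): the state.
- capture(name): name is "scene" or "side" or "wrist"; returns (picture, depth): 384x512x3 uint8, blue, green, red; 384x512 float32, m along the optical axis (not along the pixel's ray), 0 where there is no reading.
- camera_info(name): a dict with "fx", "fy", "cx", "cy" (pixels), "D" ([k1, k2, p1, p2, k3] as OpenCV has them; the pictures are not rectified), "eye" and "attitude" of the camera in the world. Camera axes: x right, y down, z forward; pixel columns grow to the right and rows downward; lengths in m; the calibration is good to about 2 mm. A picture is of the moment at which its call begins: read the wrist's pose just before it. camera_info takes no time and is no camera call; for the wrist camera it gives the pose at the moment of the call.
A pose or a line that the arm cannot do raises MotionError and nothing moves.
- close_job(): hands the job in, once; it reports no verdict.
Trained networks look in the newest picture that a camera, given by its name, has taken for a name from the list of things; names that differ only in an ending like _2 or _b are one class to them, and where a whole thing is asked for, a point or a joint stands for the part that bears it (a point fixed in the world has none). Each returns a list of dicts, best first, with "conf" (0 to 1); they miss things now and then, are a little off and sometimes report something else, mostly with a low value. They report only what shows in the picture. A call takes as long as a camera call. They do not tell look-alikes from the thing itself.
- find_in(camera, thing): "location" ([column, row] in pixels, amid what is visible of it).
- spot_point(camera, thing): "location" ([column, row] in pixels: a listed point, or the origin of a listed thing).
The state is a dict: "time_s": time; "joint_pos": joint angles; "qd": joint speeds; "joint_efforts": joint torques, N m; "ee_pos": TCP position; "ee_rot": TCP orientation; "contact_force": force on the tool from outside, world axes, zero at the start; "torque": the same for the moment, N m; "opening": finger opening in m.
Only numpy, scipy, OpenCV 4.12 (cv2) and the standard library are available. Lean on these libraries where they do the work, as an engineer would, in place of code of your own. Each camera call takes 0.05 s, during which the arm holds its last target. There are 200 camera calls.

## Working session

There is one attempt and no reset: what is moved stays moved. The work goes in short steps, each a Python script; the robot and the scene stay as the last script left them, time stands still between calls to the robot, and variables do not carry over. Pictures are saved under pics/ and viewed, about 8 in all and at most 12, crops included, and the job is handed in when it is done.

```bash
ls; mkdir -p pics
cat > h.py <<'E'
import numpy as np, cv2
from scipy.spatial.transform import Rotation as R
from plant import *
def rot(q): return R.from_quat([q[1],q[2],q[3],q[0]])
def rays(info,uv):
    K=np.array([[info['fx'],0,info['cx']],[0,info['fy'],info['cy']],[0,0,1.]])
    p=cv2.undistortPoints(np.array(uv,float).reshape(-1,1,2),K,np.array(info['D'],float)).reshape(-1,2)
    return np.c_[p,np.ones(len(p))]
def world(info,uv,d):   # pixel + depth
    return rot(info['attitude']).apply(rays(info,uv)*np.reshape(d,(-1,1)))+np.array(info['eye'])
def onz(info,uv,z):     # pixel ray meets plane z
    r=rot(info['attitude']).apply(rays(info,uv)); e=np.array(info['eye'])
    return e+r*((z-e[2])/r[:,2])[:,None]
def down(yaw):  # tool z down, tool y (jaw axis) at angle yaw from world x... tool y = (cos,sin)
    c,s=np.cos(yaw),np.sin(yaw)
    y=np.array([c,s,0]);z=np.array([0,0,-1.]);x=np.cross(y,z)
    q=R.from_matrix(np.c_[x,y,z]).as_quat(); return [q[3],q[0],q[1],q[2]]
E
python3 - <<'E'
from h import *
s=get_state(); print({k:np.round(v,3) for k,v in s.items()})
for c in ("scene","side"):
    im,d=capture(c); i=camera_info(c); np.savez(f"pics/{c}0.npz",im=im,d=d)
    cv2.imwrite(f"pics/{c}0.png",im); print(c,i)
    for t in ("head_mid","stand","well","shaker","catch_knob","bottle","rack","tipbox"):
        for r in spot_point(c,t)[:4]:
            print(t,np.round(r["location"]),round(r["conf"],2))
cv2.imwrite("pics/both.png",0*im)
E
```

```text
pics
{'time_s': np.float64(0.0), 'joint_pos': array([ 1.296,  0.265,  1.605, -0.   ,  1.274, -0.037]), 'qd': array([ 0.   ,  0.001, -0.   , -0.   , -0.002,  0.001]), 'joint_efforts': array([-0.0000e+00, -5.0214e+01, -3.5687e+01,  7.3000e-02,  2.9000e-02,
       -0.0000e+00]), 'ee_pos': array([0.159, 0.655, 0.248]), 'ee_rot': array([-0.   ,  0.119,  0.993, -0.001]), 'contact_force': array([-0.164, -0.104,  0.322]), 'torque': array([0.02 , 0.067, 0.019]), 'opening': np.float64(0.088)}
scene {'fx': 373.02636778580785, 'fy': 373.02636778580785, 'cx': 258.92401684153924, 'cy': 190.76609413781202, 'D': array([-0.12472189,  0.        ,  0.        ,  0.        ,  0.        ]), 'eye': array([0.91847527, 0.54830327, 0.70788039]), 'attitude': array([-0.11743452,  0.26078707,  0.88644317, -0.36389248])}
head_mid [292. 231.] 0.89
head_mid [338. 199.] 0.87
head_mid [256. 197.] 0.79
stand [291. 240.] 0.96
stand [396. 250.] 0.76
stand [332. 306.] 0.7
well [215. 131.] 0.59
shaker [222. 163.] 0.97
catch_knob [230. 137.] 0.53
bottle [189. 259.] 0.83
rack [146. 199.] 0.6
tipbox [229. 310.] 0.95
side {'fx': 405.0184187529937, 'fy': 405.0184187529937, 'cx': 253.23142836578774, 'cy': 190.9194615850978, 'D': array([-0.14122139,  0.        ,  0.        ,  0.        ,  0.        ]), 'eye': array([ 0.1363239 , -0.54375378,  0.7730639 ]), 'attitude': array([-0.38805652,  0.87207878, -0.26933182,  0.12787144])}
head_mid [232. 198.] 0.93
head_mid [186. 218.] 0.8
head_mid [268. 221.] 0.68
head_mid [233. 205.] 0.42
stand [230. 209.] 0.89
stand [143. 201.] 0.88
stand [205. 169.] 0.71
well [324. 284.] 0.66
shaker [308. 298.] 0.88
catch_knob [300. 247.] 0.86
bottle [310. 196.] 0.85
rack [370. 246.] 0.83
tipbox [271. 164.] 0.95
```

View pics/scene0.png

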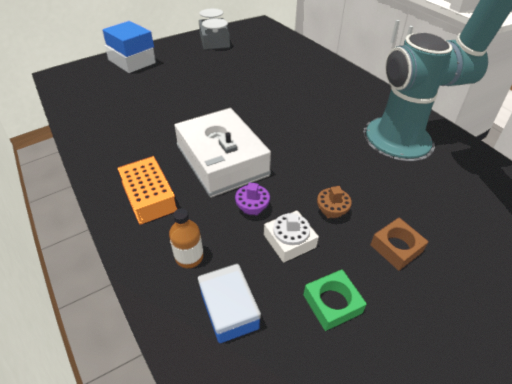

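View pics/side0.png

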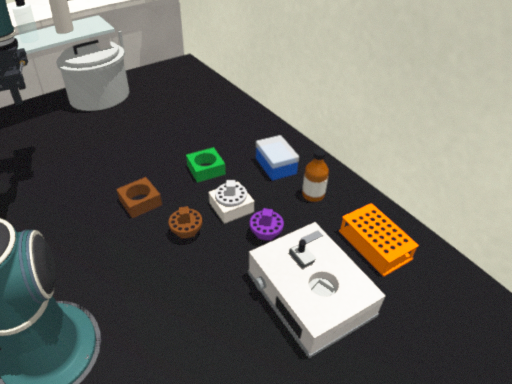

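The real head is the aluminium one in the white block, at scene (292,231) and side (232,198). The look-alikes are the purple head at scene (253,198), the brown head at (335,203), and the green (332,306) and brown (396,250) blocks. In the shaker, the well is at scene (215,131) and the knob at (230,137).

Run:
```python
from h import *
z={'scene':{'head':(292,231),'purple':(256,197),'brown':(338,199),'well':(215,131),'knob':(230,137),'bottle':(189,259),'rack':(146,199),'tipbox':(229,310),'shaker':(222,163),'stand':(291,240)},
'side':{'head':(232,198),'purple':(268,221),'brown':(186,218),'well':(324,284),'knob':(300,247),'bottle':(310,196),'rack':(370,246),'tipbox':(271,164),'shaker':(308,298),'stand':(230,209)}}
h={'head':.0465,'purple':.04,'brown':.04,'well':.085,'knob':.119,'bottle':0,'rack':0,'tipbox':0,'shaker':0,'stand':0}
for c in z:
    i=camera_info(c)
    for k,p in z[c].items(): print(c,k,np.round(onz(i,[p],h[k])[0],4))
# deck points from depth -> case pose
P=[]
for c in z:
    i=camera_info(c); f=np.load(f'pics/{c}0.npz'); 
    v,u=np.mgrid[0:384,0:512]; m=f['d']>0
    W=world(i,np.c_[u[m],v[m]],f['d'][m]); 
    col=f['im'][m].astype(int)
    w=(abs(W[:,2]-.085)<.005)&(col.min(1)>110)&(np.ptp(col,1)<50)
    Q=W[w]; ctr=onz(i,[z[c]['well']],.085)[0]
    Q=Q[np.hypot(*(Q-ctr)[:,:2].T)<.25]
    r=cv2.minAreaRect(Q[:,:2].astype(np.float32)); print(c,len(Q),r,'z',np.median(Q[:,2]))
    # flange top & stem top of head
    hc=onz(i,[z[c]['head']],.0465)[0]
    n=np.hypot(*(W-hc)[:,:2].T)<.06
    for lo,hi in ((.03,.046),(.046,.058),(.078,.095)):
        q=W[n&(W[:,2]>lo)&(W[:,2]<hi)]
        if len(q)>4: print(' head',lo,len(q),cv2.minAreaRect(q[:,:2].astype(np.float32)),np.median(q[:,2]))
```

```text
scene head [0.5536 0.1506 0.0465]
scene purple [0.561  0.0116 0.04  ]
scene brown [0.3912 0.127  0.04  ]
scene well [ 0.5426 -0.2305  0.085 ]
scene knob [ 0.5425 -0.1437  0.119 ]
scene bottle [0.7752 0.0629 0.    ]
scene rack [ 0.789  -0.1686  0.    ]
scene tipbox [0.7617 0.2206 0.    ]
scene shaker [ 0.5486 -0.1878  0.    ]
scene stand [0.5464 0.1434 0.    ]
side head [0.545  0.1275 0.0465]
side purple [0.5781 0.0114 0.04  ]
side brown [0.4118 0.1353 0.04  ]
side well [ 0.5401 -0.2326  0.085 ]
side knob [ 0.5415 -0.1479  0.119 ]
side bottle [0.7595 0.0542 0.    ]
side rack [ 0.7644 -0.1749  0.    ]
side tipbox [0.7549 0.2342 0.    ]
side shaker [ 0.5349 -0.2022  0.    ]
side stand [0.5429 0.1362 0.    ]
scene 3076 ((0.544055700302124, -0.19872823357582092), (0.24468497931957245, 0.18311239778995514), 86.17290496826172) z 0.08494310499876528
 head 0.03 443 ((0.5517954230308533, 0.14289875328540802), (0.09325060993432999, 0.09098171442747116), 86.0057601928711) 0.039803666719227526
 head 0.046 694 ((0.5534446239471436, 0.1455465704202652), (0.08101706951856613, 0.08289949595928192), 51.7010612487793) 0.052212343060531075
 head 0.078 120 ((0.5524503588676453, 0.1436360776424408), (0.026231616735458374, 0.022574184462428093), 53.96670150756836) 0.08701228535202898
side 7066 ((0.5423307418823242, -0.1998637467622757), (0.2427801489830017, 0.18341486155986786), 86.13383483886719) z 0.08483929031094284
 head 0.03 325 ((0.5503349900245667, 0.1369079351425171), (0.08721107989549637, 0.09111887961626053), 84.73418426513672) 0.040053312868911006
 head 0.046 460 ((0.5500725507736206, 0.13996465504169464), (0.0821116641163826, 0.08009345829486847), 58.25541687011719) 0.05243715645168312
 head 0.078 81 ((0.5504652857780457, 0.1418161690235138), (0.024809537455439568, 0.023594006896018982), 57.479759216308594) 0.08697955171485772
```

```bash
python3 - <<'E'
from h import *
i=camera_info('wrist'); s=get_state(); A=rot(s['ee_rot'])
off=A.inv().apply(np.array(i['eye'])-s['ee_pos']); ax=A.inv().apply(rot(i['attitude']).apply([0,0,1])); print('cam off tool',off,ax,i['fx'])
np.save('pics/off.npy',off)
def look(p,zt,name):
    q=down(np.pi/2); 
    # place the TCP so the camera axis meets p (tool-frame offset + slant)
    h=zt+rot(q).apply(off)[2]-p[2]; axw=rot(q).apply(ax); 
    o=rot(q).apply(off)+axw*(h/-axw[2])
    t=[p[0]-o[0],p[1]-o[1],zt]; print('tcp',np.round(t,3))
    move_pose(t,q); sleep(.3); i=camera_info('wrist'); im,d=capture('wrist')
    np.savez(f'pics/{name}.npz',im=im,d=d,eye=i['eye'],att=i['attitude']); cv2.imwrite(f'pics/{name}.png',im)
    for t in ('head_mid','well','catch_knob'):
        print(t,[(np.round(r['location'],1),round(r['conf'],2)) for r in spot_point('wrist',t)])
look([.551,.142,.0465],.26,'wh')
look([.543,-.21,.085],.28,'ww')
print(get_state()['time_s'])
E
python3 - <<'E'
import cv2,numpy as np
a=cv2.imread('pics/wh.png');b=cv2.imread('pics/ww.png')
cv2.imwrite('pics/w2.png',cv2.resize(np.hstack([a,b]),(800,300)))
E
```

```text
cam off tool [ 0.0696399  -0.00028584 -0.13564335] [-2.70690165e-01 -3.50817171e-04  9.62666459e-01] 268.2928019422916
tcp [0.522 0.142 0.26 ]
head_mid [(array([161.2, 203.5]), 0.93), (array([257.5, 191.2]), 0.67), (array([240.9,  73.7]), 0.61)]
well []
catch_knob [(array([257.1, 186.4]), 0.65)]
tcp [ 0.52 -0.21  0.28]
head_mid [(array([407.8, 200.1]), 0.9), (array([506.4, 190.8]), 0.74)]
well [(array([243.1, 188.2]), 0.92)]
catch_knob [(array([308.8, 204.3]), 0.81)]
5.475
```

View pics/w2.png

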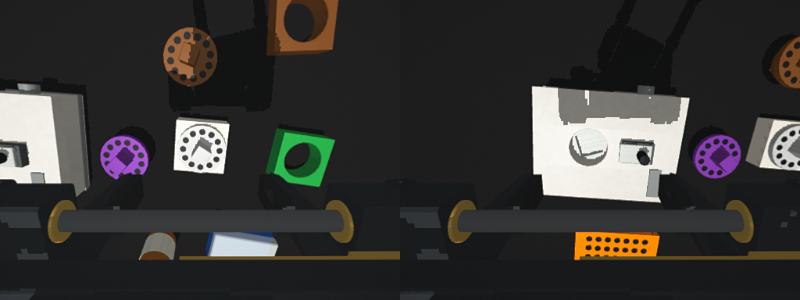

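The white block with the aluminium head is mid-left, at about (201,148) of the left panel. The well is at (588,147) and the black knob at (643,157) of the right panel. Next I'll measure the stem and socket from depth.

Run:
```python
from h import *
I=camera_info('wrist')
def load(n):
    f=np.load(f'pics/{n}.npz'); i=dict(I,eye=f['eye'],attitude=f['att']); v,u=np.mgrid[0:384,0:512]; m=f['d']>0
    W=np.zeros((384,512,3)); W[m]=world(i,np.c_[u[m],v[m]],f['d'][m]); return i,f['im'],W
i,im,W=load('wh'); f=lambda q:cv2.minAreaRect(q[:,:2].astype(np.float32))
def near(c,r): return np.hypot(W[...,0]-c[0],W[...,1]-c[1])<r
m=near((.551,.142),.06)
for lo,hi in ((.035,.045),(.048,.058),(.080,.095)):
    q=W[m&(W[...,2]>lo)&(W[...,2]<hi)]; print('head',len(q),f(q),np.median(q[:,2]))
g=W[m&(W[...,2]>.048)&(W[...,2]<.058)]; print('flange circle',cv2.minEnclosingCircle(g[:,:2].astype(np.float32)))
i2,im2,W=load('ww'); m=near((.541,-.2315),.045)
q=W[m&(W[...,2]<.0835)&(W[...,2]>.03)]; print('well pts z hist',np.histogram(q[:,2],np.arange(.04,.09,.004)))
dk=W[near((.541,-.2),.2)&(abs(W[...,2]-.085)<.004)]; print('deck',f(dk),np.median(dk[:,2]))
k=W[near((.546,-.147),.03)&(W[...,2]>.125)]; print('knob top',len(k),f(k))
s=W[m&(W[...,2]<.056)]; print('socket',len(s),f(s))
# orthographic plate-plane rectified views (0.2 mm/px... 5 px/mm) of the socket at plate height & deck, and stem top
def ortho(i,im,c,z,w=.05,n=380):
    g=np.linspace(-w,w,n); X,Y=np.meshgrid(c[0]+g,c[1]-g); P=np.c_[X.ravel(),Y.ravel(),np.full(X.size,z)]
    A=rot(i['attitude']).inv(); K=np.array([[I['fx'],0,I['cx']],[0,I['fy'],I['cy']],[0,0,1.]])
    p,_=cv2.projectPoints(A.apply(P-i['eye']),np.zeros(3),np.zeros(3),K,np.array(I['D']))
    p=p.reshape(n,n,2).astype(np.float32); return cv2.remap(im,p[...,0],p[...,1],cv2.INTER_CUBIC)
a=ortho(i,im,(.551,.142),.087); b=ortho(i2,im2,(.541,-.2315),.0605)
for x in (a,b):cv2.circle(x,(190,190),2,(0,0,255),-1)
cv2.imwrite('pics/ortho.png',np.hstack([a,b]))
```

```text
head 1165 ((0.5492345690727234, 0.14273490011692047), (0.09017317742109299, 0.09035521000623703), 85.41361236572266) 0.040527783595625255
head 2469 ((0.5493922829627991, 0.14360983669757843), (0.08277012407779694, 0.08268875628709793), 34.95685958862305) 0.052643175277590604
head 402 ((0.5496617555618286, 0.14361076056957245), (0.024204911664128304, 0.024243874475359917), 56.65856170654297) 0.08745648343803344
flange circle ((0.5497264862060547, 0.1437174528837204), 0.042093485593795776)
well pts z hist (array([  0,  17, 739,  31,  83, 650,  55,  47,  61,  57,  65,   0]), array([0.04 , 0.044, 0.048, 0.052, 0.056, 0.06 , 0.064, 0.068, 0.072,
       0.076, 0.08 , 0.084, 0.088]))
deck ((0.5452784895896912, -0.16007357835769653), (0.3191317319869995, 0.18041278421878815), 86.02455139160156) 0.08556721434045073
knob top 1101 ((0.5366690158843994, -0.15276475250720978), (0.038056451827287674, 0.015341553837060928), 35.235652923583984)
socket 787 ((0.5416051149368286, -0.22927100956439972), (0.038578640669584274, 0.039535317569971085), 14.945016860961914)
```

View pics/ortho.png

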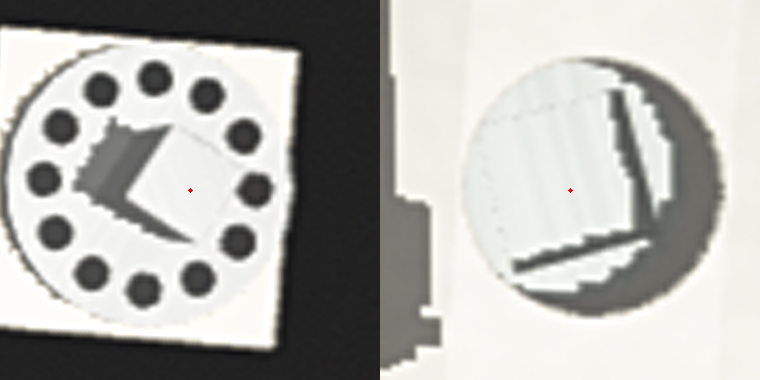

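Run:
```python
from h import *
for c,n in (('scene','scene0'),('side','side0'),('wrist','ww')):
    f=np.load(f'pics/{n}.npz'); i=camera_info(c)
    if c=='wrist': i=dict(i,eye=f['eye'],attitude=f['att'])
    v,u=np.mgrid[0:384,0:512]; uv=np.c_[u.ravel(),v.ravel()]; d=f['d'].ravel()
    W=world(i,uv,d); D=onz(i,uv,.085)
    m=(np.hypot(D[:,0]-.541,D[:,1]+.2305)<.045)&(W[:,2]<.082)&(d>0)
    M=m.reshape(384,512).astype(np.uint8); k=cv2.connectedComponentsWithStats(M); j=1+np.argmax(k[2][1:,4])
    q=D[(k[1]==j).ravel()]; print(c,'well',len(q),cv2.minEnclosingCircle(q[:,:2].astype(np.float32)),f'mean',q[:,:2].mean(0))
    g=(f['im'].reshape(-1,3).max(1)<60)&(np.hypot(W[:,0]-.546,W[:,1]+.147)<.03)&(W[:,2]>.129)&(W[:,2]<.137)
    print('  knob top',g.sum(),W[g].mean(0) if g.any() else '')
for y in (56.66,236.66,15.1,195.1):
    p=[.5496,.1436,.067] if y in(56.66,236.66) else [.5416,-.2305,.2]
    j=ik(p,down(np.radians(y))); print(y,None if j is None else np.round(j,2))
```

```text
scene well 205 ((0.5441318154335022, -0.22425325214862823), 0.03283890336751938) mean [ 0.54397783 -0.22714462]
  knob top 7 [ 0.55105791 -0.1391505   0.13078639]
side well 579 ((0.5391032695770264, -0.23009604215621948), 0.03211173415184021) mean [ 0.53921639 -0.23072861]
  knob top 23 [ 0.54424462 -0.14951386  0.13227939]
wrist well 1779 ((0.5397738218307495, -0.2289394736289978), 0.031234679743647575) mean [ 0.53918822 -0.22895361]
  knob top 139 [ 0.54498903 -0.14699146  0.13313501]
56.66 [ 0.21  0.25  1.99 -0.    0.9  -0.78]
236.66 [ 0.21  0.25  1.99 -0.    0.9   2.36]
15.1 [-0.44  0.14  1.85 -0.    1.16 -0.71]
195.1 [-0.44  0.14  1.85 -0.    1.16  2.43]
```

Run:
```python
from h import *
q=down(np.radians(56.66))
move_pose([.5496,.1436,.14],q)
print(move_l([.5496,.1436,.067],v=.1,stop_force=8)); s=get_state(); print(s['ee_pos'],s['contact_force'])
close(); s=get_state(); print('open',s['opening'],s['contact_force'])
move_l([.5496,.1436,.20],v=.12); s=get_state(); print('lifted',s['opening'],s['contact_force'],s['time_s'])
q2=down(np.radians(15.1))
move_l([.5402,-.2293,.215],q2,v=.2)
sleep(.3); s=get_state(); print(s['ee_pos'],s['contact_force'],s['opening'],s['time_s'])
out=[]
for c in ('scene','side'):
    im,d=capture(c); np.savez(f'pics/{c}1.npz',im=im,d=d); cc=(225,140) if c=='scene' else (310,270)
    out.append(cv2.resize(im[cc[1]-100:cc[1]+80,cc[0]-100:cc[0]+100],(400,360),interpolation=cv2.INTER_CUBIC))
cv2.imwrite('pics/held.png',np.hstack(out))
```

```text
False
[0.55017178 0.14363537 0.06747733] [0.9790021  0.62060854 0.23539956]
open 0.023638781057246313 [ 0.92344653  0.53665727 -0.35527401]
lifted 0.02322716712683187 [-0.18731513 -0.43416028 -3.85892892] 10.0167
[ 0.54027893 -0.22892112  0.21503542] [ 0.59778569  0.04203727 -3.94886428] 0.023499941242898576 12.3333
```

View pics/held.png

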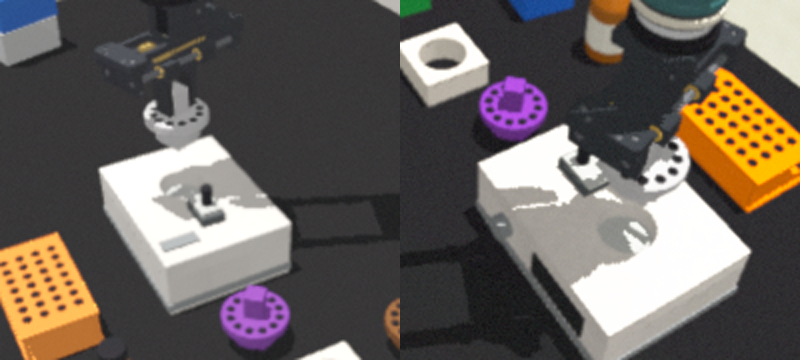

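The head is held upright above the well (left crop: head at (178,115), well at (180,185)). I'll lower it gently with a force stop.

Run:
```python
from h import *
P=[.5402,-.2293]
move_l(P+[.152],v=.12); sleep(.2)
s=get_state(); f0=s['contact_force']; print(s['ee_pos'],f0)
r=move_l(P+[.1105],v=.02,stop_force=5)
s=get_state(); print(r,s['ee_pos'],s['contact_force']-f0,s['torque'],s['time_s'])
```

```text
[ 0.54106856 -0.22972876  0.15335996] [ 0.45941484  0.30864227 -3.38378901]
True [ 0.54020412 -0.22929208  0.11194574] [0.331488   0.27192196 8.65936667] [-0.04422566  0.03178207 -0.00786667] 15.15
```

Run:
```python
from h import *
let_go(); s=get_state(); 
move_l([.5402,-.2293,.20],v=.15); print(get_state()['opening'],get_state()['contact_force'])
y=np.array([.067,.998,0])/np.hypot(.067,.998); K=np.array([.5455,-.1463,0])
q=down(np.radians(-3.85))
p=K+y*.045+[0,0,.25]; move_pose(p,q); close()
im,d=capture('side'); i=camera_info('side'); cv2.imwrite('pics/side2.png',cv2.resize(im[190:350,230:430],(800,640))[:600])
v,u=np.mgrid[0:384,0:512]; W=world(i,np.c_[u.ravel(),v.ravel()],d.ravel())
c=np.array([.5402,-.2293]); r=np.hypot(*(W[:,:2]-c).T)
b=W[(r<.045)&(W[:,2]>.075)&(W[:,2]<.12)]; print(np.histogram(b[:,2],np.arange(.08,.12,.003)))
t=W[(r<.03)&(W[:,2]>.125)]; print('stem top',len(t),np.median(t[:,2]) if len(t) else '')
print(get_state()['time_s'],ik(K+y*.045+[0,0,.121],q))
```

```text
0.08820923895440268 [ 0.26962782 -0.18488846  0.13991012]
(array([  8,  88,  44,  31,  88, 601, 178,  10,  14,  15,  12,  14,  11]), array([0.08 , 0.083, 0.086, 0.089, 0.092, 0.095, 0.098, 0.101, 0.104,
       0.107, 0.11 , 0.113, 0.116, 0.119]))
stem top 136 0.13109166958843177
18.8917 [-2.27455024e-01  1.59866181e-01  1.98151638e+00 -4.44089210e-16
  1.00021009e+00 -1.60259848e-01]
```

View pics/side2.png

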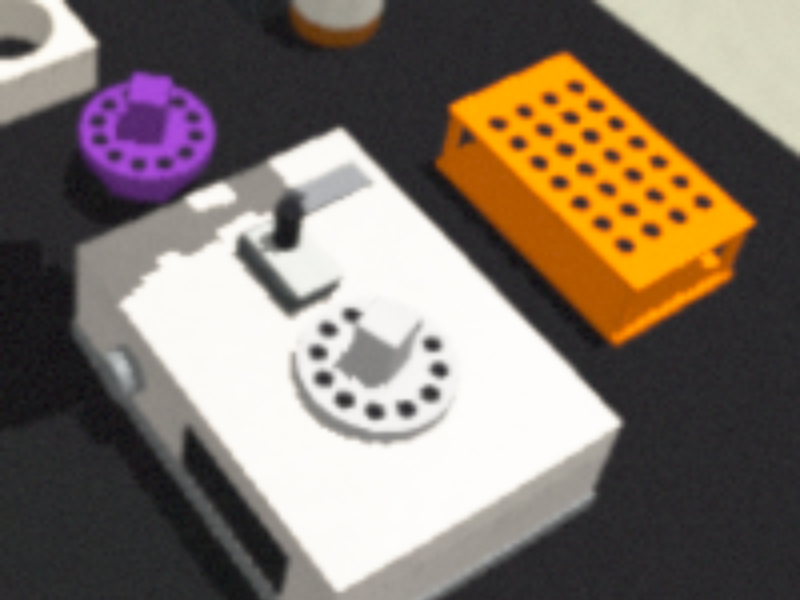

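The flange top measures 0.097 m and the stem top 0.131 m, so the head is fully home. In the crop the flange sits flat at (375,365) and the knob is at (288,220). Now I'll push the catch.

Run:
```python
from h import *
y=np.array([.067,.998,0])/np.hypot(.067,.998); K=np.array([.5455,-.1463,0])
print('down',move_l(K+y*.045+[0,0,.121],v=.12,stop_force=10)); sleep(.2)
r=move_l(K-y*.015+[0,0,.121],v=.03,stop_force=12); s=get_state()
print(r,s['ee_pos'],'along y from K',(s['ee_pos']-K)@y,s['contact_force'],s['time_s'])
```

```text
down False
True [ 0.54496685 -0.14993445  0.12069199] along y from K -0.003662000500106181 [-0.62431287  1.99241982  1.69895032] 21.8167
```

Run:
```python
from h import *
y=np.array([.067,.998,0])/np.hypot(.067,.998); K=np.array([.5455,-.1463,0])
r=move_l(K-y*.015+[0,0,.121],v=.02,stop_force=15); s=get_state()
print(r,(s['ee_pos']-K)@y,s['contact_force'])
move_l(K+y*.035+[0,0,.121],v=.1); move_l(K+y*.045+[0,0,.27],v=.2)
move_pose([.47,0.06,.33],down(np.radians(-3.85)))
im,d=capture('side'); i=camera_info('side'); cv2.imwrite('pics/side3.png',cv2.resize(im[190:340,230:430],(800,600)))
f0=np.load('pics/side0.npz')
v,u=np.mgrid[0:384,0:512]; uv=np.c_[u.ravel(),v.ravel()]
for im_,d_ in ((f0['im'],f0['d']),(im,d)):
    W=world(i,uv,d_.ravel()); g=(im_.reshape(-1,3).max(1)<60)&(np.hypot(W[:,0]-.545,W[:,1]+.155)<.04)&(W[:,2]>.112)&(W[:,2]<.137)
    print('knob',g.sum(),W[g].mean(0), (W[g].mean(0)-K)@y)
c=np.array([.5402,-.2293]); r=np.hypot(*(W[:,:2]-c).T); b=W[(r<.04)&(W[:,2]>.088)&(W[:,2]<.102)]; print('flange',np.median(b[:,2]))
print(spot_point('side','catch_knob')[:1], get_state()['time_s'])
```

```text
True -0.003623225719598448 [1.13675624 1.87473006 1.56245344]
knob 46 [ 0.54301476 -0.15023809  0.12595309] -0.004095716226764054
knob 53 [ 0.54065865 -0.17124518  0.12591651] -0.02521344674699494
flange 0.09713661563315878
[{'location': [307.8, 251.8], 'conf': 0.68}] 24.475
```

View pics/side3.png

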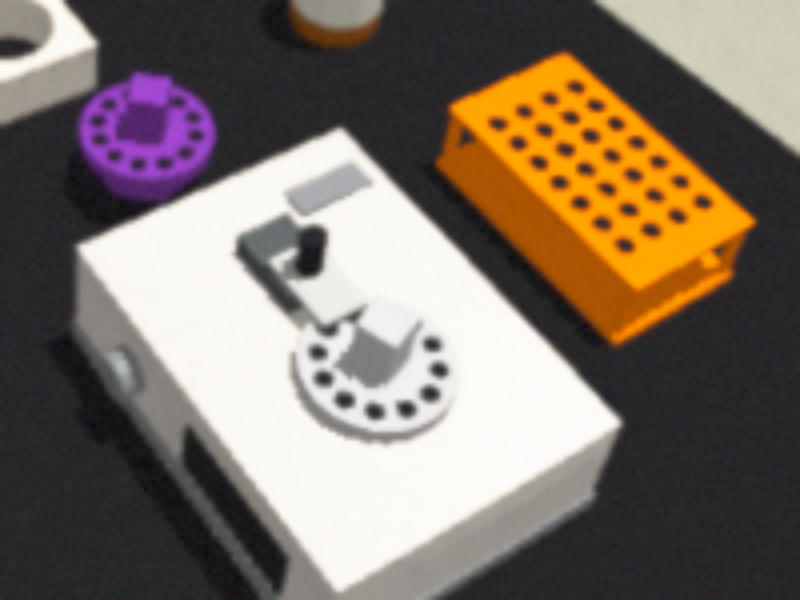

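The catch tip now lies over the flange at (345,310) and the knob is at (312,250). The side camera gives 21.1 mm of travel and the push ended at a hard stop. I'll cross-check with the wrist camera from the earlier pose.

Run:
```python
from h import *
y=np.array([.067,.998,0])/np.hypot(.067,.998)
move_pose([.52,-.21,.28],down(np.pi/2)); sleep(.4)
i=camera_info('wrist'); im,d=capture('wrist'); f=np.load('pics/ww.npz')
v,u=np.mgrid[0:384,0:512]; uv=np.c_[u.ravel(),v.ravel()]; R_=[]
for a,b,e,t in ((f['im'],f['d'],f['eye'],f['att']),(im,d,i['eye'],i['attitude'])):
    W=world(dict(i,eye=e,attitude=t),uv,b.ravel()); g=(a.reshape(-1,3).max(1)<60)&(np.hypot(W[:,0]-.545,W[:,1]+.158)<.04)&(W[:,2]>.129)&(W[:,2]<.137)
    R_.append(W[g].mean(0)); print(g.sum(),R_[-1])
print('travel',(R_[0]-R_[1])@y)
for c,t in (('scene','bottle'),('scene','rack'),('scene','tipbox')):
    if t=='bottle': capture(c)
    print(t,spot_point(c,t)[:1])
print(get_state()['time_s'],get_state()['contact_force'])
```

```text
139 [ 0.54498903 -0.14699146  0.13313501]
132 [ 0.54341346 -0.16768027  0.13319835]
travel 0.02074788086647428
bottle [{'location': [187.6, 258.3], 'conf': 0.9}]
rack [{'location': [147.8, 199.9], 'conf': 0.59}]
tipbox [{'location': [229.2, 312.1], 'conf': 0.65}]
26.975 [ 0.23792832 -0.40503591 -0.14047179]
```

Wrist travel reads 20.7 mm against 22 mm nominal. I'll make one firmer push, gripping higher on the knob, to confirm this is the end stop.

Run:
```python
from h import *
y=np.array([.067,.998,0])/np.hypot(.067,.998); K=np.array([.5455,-.1463,0]); q=down(np.radians(-3.85))
move_pose(K+y*.03+[0,0,.25],q); move_l(K+y*.02+[0,0,.127],v=.15,stop_force=10); sleep(.2)
r=move_l(K-y*.02+[0,0,.127],v=.02,stop_force=10); a=get_state(); 
r2=move_l(K-y*.02+[0,0,.127],v=.02,stop_force=22); b=get_state()
for s in (a,b): print(r,r2,(s['ee_pos']-K)@y,s['contact_force']@y)
move_l(K+y*.02+[0,0,.127],v=.1); move_l(K+y*.02+[0,0,.27],v=.2); move_pose([.47,.06,.33],q); sleep(.3)
im,d=capture('side'); i=camera_info('side'); v,u=np.mgrid[0:384,0:512]; W=world(i,np.c_[u.ravel(),v.ravel()],d.ravel())
g=(im.reshape(-1,3).max(1)<60)&(np.hypot(W[:,0]-.545,W[:,1]+.155)<.04)&(W[:,2]>.112)&(W[:,2]<.137)
print('knob',W[g].mean(0)); r=np.hypot(*(W[:,:2]-[.5402,-.2293]).T); m=(r<.04)&(W[:,2]>.088)&(W[:,2]<.102); print('flange',np.median(W[m,2]),get_state()['time_s'])
```

```text
True True -0.0036742615747898362 2.978487284853433
True True -0.0037478322325642604 3.512995226312631
knob [ 0.54075259 -0.17139728  0.12570671]
flange 0.09710095907259442 33.8833
```

```bash
python3 -c "
from plant import *
print(close_job())"
```

```text
the job is handed in; nothing more can be done
None
```

The aluminium head is in the shaker, fully home, and the catch is pushed over its flange as far as it goes. I handed the job in at about 34 s of the 64 s allowed.

- **Seating:** I measured the socket at about 15° in the world frame, turned the head to match and lowered it slowly with a force stop. It went straight home with no shuffling needed. The highest contact force I read was about 9 N. The flange top measured 12 mm above the deck both before and after locking, as it should when fully down.
- **Catch:** I pushed the knob along until it stopped, then pushed again at 12, 15 and 22 N; it moved less than 0.1 mm, so I take that as its end stop.
- **A check that disagreed:** the cameras put the catch travel at 20.7 to 21.2 mm instead of the nominal 22 mm. I put that down to camera error, because the knob ended about 62 mm from the well centre, as a full close should give.
- **Bystanders:** the bottle, rack and tip box showed within about 2 pixels of where they started. The robot was clear of everything at hand-in.

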